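# Sort the leftover timber-joint hardware into its bins

## Robot

A 7-joint arm with a two-finger parallel gripper is mounted at the origin on the work surface. World frame = base frame: x ahead of the robot, y to its left, z up, the work surface at z = 0. Lengths are in m, angles in rad, forces in N, time in s.
With the tool pointing down it reaches from about 0.4 to 0.85 m from the base axis. Payload 10.4 kg.
Tool frame: the origin (TCP) lies between the finger pads; the fingertips stand 14 mm ahead of it and the grasp point (between the pads) lies 5 mm behind it (r.finger_overhang is the z of the fingertips in the tool frame, in m); z points along the fingers, y is the line along which they close (so a half turn about z gives the same grasp; the last joint's range is limited). The gripper opens to 87 mm and grips with 3 to 60 N. Pads are 19 mm wide; open, the fingers measure 117 mm over their backs; the gripper's body (75 mm by 190 mm) begins 51 mm behind the grasp point.
Start: joints at [-1.343, 0.332, -0.065, 1.46, 0.022, 1.35, -0.088], TCP at [0.155, 0.605, 0.237] pointing down, gripper open.
Joint ranges: [-2.6, 2.6], [-0.5, 2.12], [-1.47, 1.34], [0.16, 2.42], [-1.27, 4.41], [0.06, 2.06], [-2.6, 2.6]. Speed limits (rad/s): [2.22, 2.22, 2.79, 2.79, 3.14, 3.14, 3.14].

## Interface

Orientations are given as a unit quaternion [x, y, z, w].
In Python, from bench import r, optics gives the robot as it stands.
- The arm moves only by the shell command python3 -m pendant 'ROWS' [FORCE]. ROWS is JSON, a list of rows, each a list of 7 numbers: the closure, from -1 (fully open) to 1 (shut), then the shift along the tool's x, y, z scaled (see below), then the turn, a rotation vector about the tool's x, y, z scaled (see below). In form: [[grip, x, y, z, rx, ry, rz], ...]. A call has 1 to 8 rows; each row is the pose to reach, as a shift and turn from the pose commanded when the call began, along the tool's axes at that moment; what a row does not reach only later rows make up. The controller multiplies each number of a shift by 0.3 m and each number of a turn by 120 degrees. A row lasts 1/8 s, in which the tool goes at most 62.5 mm and 10.7 degrees, less where a joint would pass 70% of its speed; a pose out of reach is approached as far as the arm can. A call with a number of a shift or a turn outside -1 to 1 is refused whole. A call with a gripper value outside its range is refused whole. The fingers move at their own pace and stop on an object; FORCE is the grip in N (left out, the last holds). Time passes only in rows, so rows that repeat a pose let the fingers close. It gives the time, the measured TCP pose, the force, the opening and the grip force at its end, in the units of the state.
- r.read_state(): the state, without advancing time (a new reading comes with each control period).
- optics.camera(name): name is "side" or "top"; returns a dict with "pixels" (420x560x3 uint8, red, green, blue), "vfov" (degrees; the focal length in pixels is half the picture's height over the tangent of half this angle, whatever the lens; pixels are square), "cx", "cy" (the principal point, pixels), "rvec" (rotation vector, rad) and "tvec" (3), from world to camera coordinates, as OpenCV has them. Camera axes: x right, y down, z forward; pixel columns grow to the right and rows downward; lengths in m; the calibration is good to about 2 mm. A picture is of the moment at which its call begins. There is no depth.
- r.close_job(): hands the job in; it is judged then, once.
The state is a dict: "time": time; "joint_positions": joint angles; "joint_vel": joint speeds; "joint_torque": joint torques, N m; "ee_pos": TCP position; "eef_rot": TCP orientation; "ft_force": force on the tool from outside, world axes, zero at the start; "torque": the same for the moment, N m; "width": finger opening in m; "grip_force": force on a finger pad.
Only numpy, scipy, OpenCV 4.12 (cv2) and the standard library are available. Lean on these libraries where they do the work, as an engineer would, in place of code of your own. Each camera call takes 0.05 s, during which the arm holds its last target. There are 200 camera calls.

## Task

Clear up the five pieces of hardware left over on the joinery bench: put each one into the storage bin that already holds its kind, set down level on the bare floor of the bin beside the stock, the bracket on its foot and nothing lying on top of other pieces or leaning on a wall.

Things in the scene. Friction and masses are not known exactly. Their poses are not given: they have to be found in the camera images.
- bolt: Loose steel hexagon bolt lying on the bench, any yaw: shank 20 diameter and 110 long, hexagon head 30 across flats and 12.5 thick at the -x end, 122.5 long in all, 340 g. Origin: on the axis at mid-length, 13 above the bench; x runs along the axis towards the threaded tip. It rests on head and tip and does not roll. (mm)
- nut: Loose steel hexagon nut lying flat on the bench, any yaw: 30 across flats, 18 high, 20 hole, 65 g. Origin: centre of its underside; flats face its +x and -x and every 60 degrees from there. (mm)
- washer: Loose square steel plate washer lying flat, any yaw: 60 by 60 by 8 thick, 22 hole in the middle, 190 g. Origin: centre of its underside; x and y square to the edges. (mm)
- ring: Loose aluminium ring connector for timber joints lying flat: a plain ring 65 outside diameter, 5 wall, 30 high, open in the middle, 80 g. Origin: centre of its underside. (mm)
- bracket: Loose light-metal angle bracket standing on its foot, any yaw: foot 50 (x) by 45 wide (y) by 5 thick; upright leg 5 thick, 45 wide at the +x end, 40 high in all; two small dark screw holes per leg; 90 g. Origin: centre of the foot's underside. Centre of mass 9 towards +x, 11 up. Grip it from above across the 45 width at the leg, about 18 from the origin towards +x. (mm)
- bin_bolts: Blue-grey bin, fixed, one of 5 alike: 165 deep (x), 140 wide (y), walls and floor 3; front wall (-x, to the robot, blank label) and front half of the sides 30 high, rear 80 of the sides and back 55. Origin: centre of underside; yaw within 7 deg. Holds two bolts, fixed, along x by its +y wall; bare floor: strip along the -y wall, y -67 to +2, full length, middle y = -32. (mm)
- bin_nuts: Blue-grey bin, fixed, one of 5 alike: 165 deep (x), 140 wide (y), walls and floor 3; front wall (-x, to the robot, blank label) and front half of the sides 30 high, rear 80 of the sides and back 55. Origin: centre of underside; yaw within 7 deg. Holds eight hexagon nuts fixed at its rear; bare floor: x -79 to +7, full inner width, middle x = -37, y = 0. (mm)
- bin_washers: Blue-grey bin, fixed, one of 5 alike: 165 deep (x), 140 wide (y), walls and floor 3; front wall (-x, to the robot, blank label) and front half of the sides 30 high, rear 80 of the sides and back 55. Origin: centre of underside; yaw within 7 deg. Holds five square washers in two piles fixed at its rear; bare floor: x -79 to +12, full inner width, middle x = -34, y = 0. (mm)
- bin_rings: Blue-grey bin, fixed, one of 5 alike: 165 deep (x), 140 wide (y), walls and floor 3; front wall (-x, to the robot, blank label) and front half of the sides 30 high, rear 80 of the sides and back 55. Origin: centre of underside; yaw within 7 deg. Holds two ring connectors fixed at its rear; bare floor: x -79 to +11, full inner width, middle x = -35, y = 0. (mm)
- bin_brackets: Blue-grey bin, fixed, one of 5 alike: 165 deep (x), 140 wide (y), walls and floor 3; front wall (-x, to the robot, blank label) and front half of the sides 30 high, rear 80 of the sides and back 55. Origin: centre of underside; yaw within 7 deg. Holds three angle brackets fixed at its rear; bare floor: x -79 to +20, full inner width, middle x = -30, y = 0. (mm)
Not all that is in view belongs to the job. There is more than one size of the washer; the one meant has the size given above. Several things look just like the bolt: the one meant starts nearest to the robot's base.

How it is judged:
By the outcome, as a careful person would: the job done as asked, in the order asked, and still so for the second after the job is handed in, with the robot touching nothing.
It also fails if it takes over 112 s, if anything falls off the work surface, if the arm or the gripper's body presses on something with over 40 N, if the wrist force passes 120 N, or if a joint passes its speed limit or range.

## Working session

There is one attempt and no reset: what is moved stays moved. The work goes in short steps, Python scripts to look and compute and a shell command to move; the robot and the scene stay as the last step left them, time stands still between calls to the robot, and variables do not carry over. Pictures are saved under pics/ and viewed, at most 14 in all, crops included, and the job is handed in when it is done.

```bash
ls; mkdir -p pics
python3 - <<'E'
from bench import r, optics
import cv2, numpy as np
for n in ("side","top"):
    c=optics.camera(n); print(n,c["vfov"],c["cx"],c["cy"],c["rvec"],c["tvec"])
    np.save(f"pics/{n}0.npy",c["pixels"]); cv2.imwrite(f"pics/{n}0.png",cv2.resize(c["pixels"][:,:,::-1],(800,600),interpolation=cv2.INTER_CUBIC))
s=r.read_state(); print({k:s[k] for k in("time","ee_pos","eef_rot","width","ft_force")})
E
```

```text
pics
side 51.10526834961887 281.1848694101852 211.97279801246472 [ 2.33365192 -0.09861506  0.05781043] [-0.5153241   0.10984358  1.16567078]
top 43.827361014257136 280.76192345701236 208.74600447015982 [ 2.19570114 -2.13067006  0.13908569] [0.06013407 0.51207042 1.22205088]
{'time': 0.1, 'ee_pos': array([0.15502   , 0.60514187, 0.23584123]), 'eef_rot': array([ 1.25078892e-01,  9.92146600e-01, -6.24775315e-04, -7.22531120e-05]), 'width': 0.08700246163635264, 'ft_force': array([ 0.29495104, -0.45327409, -0.58311507])}
```

View pics/top0.png

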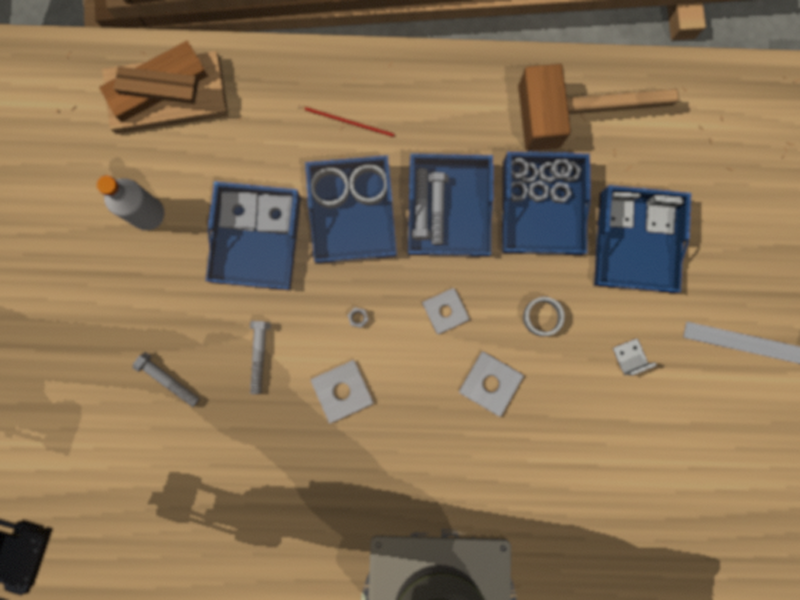

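View pics/side0.png

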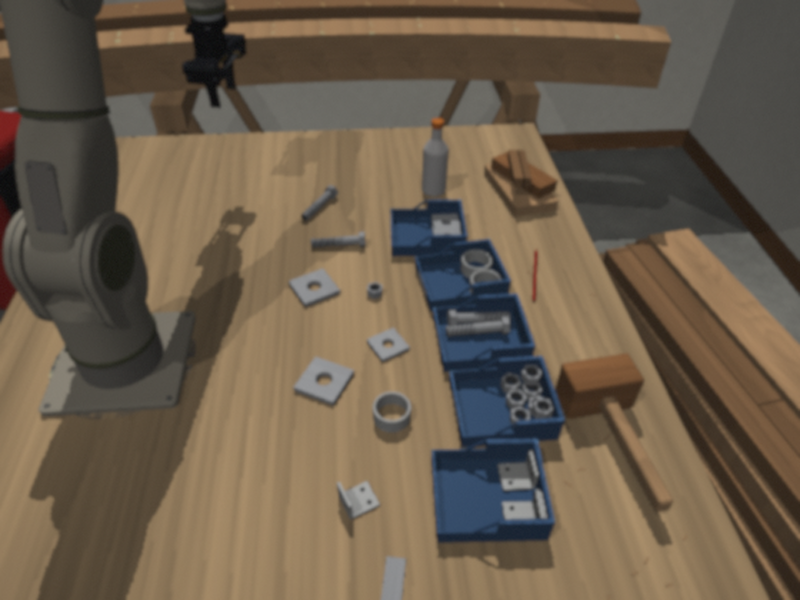

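The top view shows the bins from left to right: washers (252,235), rings (350,208), bolts (450,205), nuts (546,203) and brackets (642,240).

What could be taken for each loose piece (top view, 800x600):
- **Bolt:** (258,356) or (170,380). The first looks nearer the base.
- **Washer:** (446,311), (342,391) or (491,384). The first looks like the 60 mm one.
- **Nut:** only (358,317).
- **Ring:** only (545,316).
- **Bracket:** only (633,357).

Next I measure these.

```bash
cat > h.py <<'E'
import cv2, numpy as np
from bench import r, optics
def cam(n):
    c=optics.camera(n); im=c["pixels"]; f=im.shape[0]/2/np.tan(np.radians(c["vfov"])/2)
    R=cv2.Rodrigues(np.array(c["rvec"],float))[0]; t=np.array(c["tvec"],float)
    return dict(im=im,f=f,cx=c["cx"],cy=c["cy"],R=R,t=t,C=-R.T@t)
def cast(c,px,z):
    px=np.atleast_2d(px).astype(float)
    d=np.c_[(px[:,0]-c["cx"])/c["f"],(px[:,1]-c["cy"])/c["f"],np.ones(len(px))]@c["R"]
    return (c["C"]+d*((z-c["C"][2])/d[:,2])[:,None])[:,:2]
def proj(c,P):
    q=np.atleast_2d(P)@c["R"].T+c["t"]; return q[:,:2]/q[:,2:]*c["f"]+[c["cx"],c["cy"]]
def greys(c):
    h=cv2.cvtColor(c["im"],cv2.COLOR_RGB2HSV)
    m=((h[...,1]<70)&(h[...,2]>70)).astype(np.uint8)
    return [k for k in cv2.findContours(m,cv2.RETR_EXTERNAL,cv2.CHAIN_APPROX_NONE)[0] if 40<cv2.contourArea(k)<4000]
def blues(c):
    h=cv2.cvtColor(c["im"],cv2.COLOR_RGB2HSV)
    m=((h[...,0]>100)&(h[...,0]<125)&(h[...,1]>110)).astype(np.uint8)
    m=cv2.morphologyEx(m,cv2.MORPH_OPEN,np.ones((3,3)))
    return [k for k in cv2.findContours(m,cv2.RETR_EXTERNAL,cv2.CHAIN_APPROX_NONE)[0] if cv2.contourArea(k)>1500]
def rect(P): 
    (a,b),(w,h),g=cv2.minAreaRect((P*1000).astype(np.float32)); return np.round([a,b,w,h,g],1)
E
python3 - <<'E'
from h import *
for n in("top","side"):
    c=cam(n); print(n,"C",c["C"].round(3))
    for k in greys(c):
        k=k[:,0]; ctr=k.mean(0); 
        if not(60<ctr[1]<330): continue
        print("  px800",(ctr/0.7).round(),"z5",rect(cast(c,k,.005)),"z9",rect(cast(c,k,.009)))
    if n=="top":
      C=c
      for k in blues(c):
        q=cv2.boxPoints(cv2.minAreaRect(k)); q=q[np.argsort(q[:,1])]
        rear=q[:2][np.argsort(q[:2,0])]; fr=q[2:][np.argsort(q[2:,0])]
        R_=cast(c,rear,.055);F=cast(c,fr,.030)
        print("bin px800",(k[:,0].mean(0)/.7).round(),"rearL,R",(R_*1000).round().tolist(),"frontL,R",(F*1000).round().tolist(),"w",[np.linalg.norm(R_[0]-R_[1]).round(3),np.linalg.norm(F[0]-F[1]).round(3)])
im=C["im"][:,:,::-1]
a=cv2.resize(im[200:290,85:335],(800,288),interpolation=cv2.INTER_CUBIC)
b=cv2.resize(im[190:280,290:540],(800,288),interpolation=cv2.INTER_CUBIC)
cv2.imwrite("pics/crop1.png",np.vstack([a,b]))
E
```

```text
top C [0.36  0.084 1.274]
  px800 [341. 391.] z5 [352.7 171.5  83.1  83.1  26.4] z9 [352.7 171.2  82.8  82.8  26.4]
  px800 [163. 378.] z5 [364.7 465.9 127.2  31.4  59.4] z9 [364.6 464.6 126.8  31.3  59.4]
  px800 [491. 384.] z5 [372.7 -80.6  83.9  82.4  61.3] z9 [372.7 -80.   83.7  82.1  61.3]
  px800 [633. 357.] z5 [ 425.4 -323.9   57.1   58.7   23.2] z9 [ 425.2 -322.6   56.9   58.5   23.2]
  px800 [742. 342.] z5 [ 456.3 -509.2  201.8   30.3   79.1] z9 [ 456.  -507.3  201.1   30.2   79.1]
  px800 [257. 355.] z5 [406.9 312.7 123.4  31.6   2.9] z9 [406.8 312.  123.   31.5   2.9]
  px800 [357. 317.] z5 [478.3 149.4  31.2  34.5  47. ] z9 [477.9 149.2  31.1  34.4  47. ]
  px800 [544. 316.] z5 [ 491.7 -169.4   66.4   71.4    1.7] z9 [ 491.3 -168.6   66.1   71.1    1.7]
  px800 [445. 310.] z5 [494.8  -1.1  63.3  62.7  27.7] z9 [494.4  -0.9  63.1  62.6  27.7]
  px800 [622. 213.] z5 [ 673.8 -304.2   39.9   49.1   89.6] z9 [ 672.9 -302.9   39.8   49.    89.6]
  px800 [663. 212.] z5 [ 676.1 -376.5   62.1   69.7   85.3] z9 [ 675.1 -375.    61.9   69.5   85.3]
  px800 [625. 194.] z5 [ 708.1 -31
[... 2589 characters left out ...]
.2  70.6  85.7] z9 [653.9 366.3  77.9  70.3  85.7]
  px800 [601. 233.] z5 [990.3 325.7 111.8 187.2  34.7] z9 [987.8 320.6 111.3 186.4  34.7]
  px800 [323. 198.] z5 [366.2 491.  142.1  40.7  61.4] z9 [366.5 485.1 141.5  40.5  61.4]
  px800 [443. 212.] z5 [616.7 475.6 236.2 673.4   5.7] z9 [615.9 469.8 235.1 670.3   5.7]
  px800 [ 45. 215.] z5 [-303.8  590.6  199.4  834.7   15.6] z9 [-300.4  584.3  198.5  830.9   15.6]
  px800 [132. 114.] z5 [-199.2  975.1  138.9  295.1   12.7] z9 [-196.4  967.1  138.2  293.8   12.7]
  px800 [218. 111.] z5 [ 42.2 983.9 127.7 336.9  20.9] z9 [ 44.  975.9 127.1 335.4  20.9]
  px800 [475. 105.] z5 [844.4 982.7 332.6 131.1  68.6] z9 [842.5 974.6 331.1 130.5  68.6]
```

View pics/crop1.png

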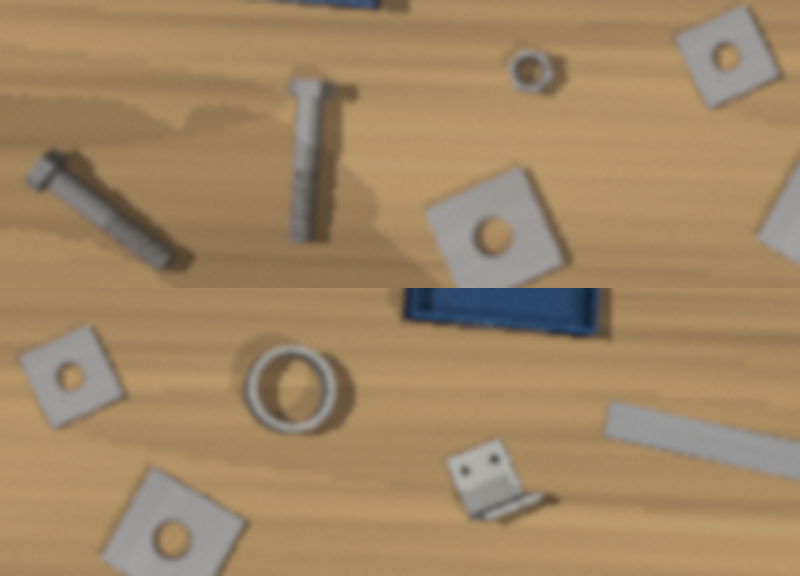

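The crop confirms the choice. The bolt at (258,356) is 0.51 m from the base and the other 0.59 m. The washer at (446,311) measures about 62 mm and the other two about 83 mm. The bracket's leg is at the lower right of its foot, facing the robot. Next are the bin poses, the nut yaw and the bracket corners.

Run:
```python
from h import *
c=cam("top"); im=c["im"].astype(int)
m=((im[...,2]-im[...,0])>12).astype(np.uint8); m=cv2.morphologyEx(m,cv2.MORPH_OPEN,np.ones((3,3)))
m=cv2.morphologyEx(m,cv2.MORPH_CLOSE,np.ones((5,5)))
for k in cv2.findContours(m,cv2.RETR_EXTERNAL,cv2.CHAIN_APPROX_NONE)[0]:
    if cv2.contourArea(k)<2500: continue
    k=cv2.convexHull(k); e=2
    while len(q:=cv2.approxPolyDP(k,e,True))>4: e+=.5
    q=q[:,0].astype(float); q=q[np.argsort(q[:,1])]; q=np.vstack([q[:2][np.argsort(q[:2,0])],q[2:][np.argsort(q[2:,0])]])
    Rr=cast(c,q[:2],.055)*1000;F=cast(c,q[2:],.0)*1000
    print("bin",q.mean(0).round(),"rear@55",Rr.round().tolist(),"front@0",F.round().tolist(),"front@30",(cast(c,q[2:],.03)*1000).round().tolist())
# nut yaw
big=dict(c); s=6; up=cv2.resize(c["im"],None,fx=s,fy=s,interpolation=cv2.INTER_CUBIC)
h=cv2.cvtColor(up,cv2.COLOR_RGB2HSV); g=((h[...,1]<80)&(h[...,2]>60)).astype(np.uint8)
for name,px,z in (("nut",(250,222),.009),("bolt",(180,248),.013),("brk",(443,250),.0025)):
    for k in cv2.findContours(g,cv2.RETR_EXTERNAL,cv2.CHAIN_APPROX_NONE)[0]:
        if cv2.pointPolygonTest(k.astype(np.float32),(px[0]*s,px[1]*s),False)<0 and np.linalg.norm(k[:,0].mean(0)/s-px)>8: continue
        if cv2.contourArea(k)<1000: continue
        P=cast(c,(k[:,0]+.5)/s-.5,z)*1000; print(name,rect(P))
        if name=="nut":
            th=np.radians(np.arange(0,180,2)); w=[np.ptp(P@[np.cos(t),np.sin(t)]) for t in th]
            f=np.sum(np.array(w)*np.exp(-6j*th)); print("min-width dirs mod60:",(np.degrees(np.angle(-f))/6)%60, min(w),max(w))
        if name=="bolt":
            u=P[:,0]; 
            for a,b in((355,370),(375,395),(400,420),(455,462)): 
                Q=P[(u>a)&(u<b)]; print(a,b,"ymin/max mid",Q[:,1].min(),Q[:,1].max())
A,B=cast(c,[[429.1,244.4],[446.3,236.9]],.005)*1000; d=B-A; print("A,B",A,B,np.linalg.norm(d),"edge ang",np.degrees(np.arctan2(d[1],d[0])))
n=np.array([d[1],-d[0]])/np.linalg.norm(d); n*=np.sign(-n[0]); print("x dir",n,"origin",(A+B)/2+25*n,"grip",(A+B)/2+43*n)
```

```text
bin [450. 167.] rear@55 [[708.0, -267.0], [700.0, -402.0]] front@0 [[551.0, -260.0], [540.0, -401.0]] front@30 [[546.0, -252.0], [536.0, -390.0]]
bin [245. 146.] rear@55 [[731.0, 243.0], [745.0, 109.0]] front@0 [[576.0, 225.0], [590.0, 89.0]] front@30 [[571.0, 221.0], [585.0, 89.0]]
bin [315. 143.] rear@55 [[752.0, 65.0], [754.0, -70.0]] front@0 [[593.0, 65.0], [595.0, -74.0]] front@30 [[588.0, 65.0], [590.0, -70.0]]
bin [382. 142.] rear@55 [[760.0, -96.0], [762.0, -231.0]] front@0 [[603.0, -99.0], [605.0, -243.0]] front@30 [[598.0, -95.0], [600.0, -235.0]]
nut [4.783279e+05 1.487843e+05 3.514750e+04 3.607480e+04 4.700000e+01]
min-width dirs mod60: 11.25209108028332 33.9769683983543 37.79795381393308
bolt [4.059570e+05 3.106497e+05 1.245407e+05 3.578520e+04 3.100000e+00]
355 370 ymin/max mid 305.1010793555983 325.34218460856937
375 395 ymin/max mid 304.903989864312 324.73429118137346
400 420 ymin/max mid 303.0956822749044 325.00297247390404
455 462 ymin/max mid 295.553332742427 331.56564667662786
brk [ 4.257455e+05 -3.248674e+05  5.877130e+04  6.131780e+04  2.330000e+01]
A,B [ 436.76135872 -288.34996186] [ 456.31848697 -330.51389168] 46.47879348046853 edge ang -65.11645493209026
x dir [-0.9071649 -0.4207753] origin [ 423.86080046 -319.95130926] grip [ 407.53183234 -327.52526465]
```

```bash
cat > go.py <<'E'
import sys
from h import *
from scipy.spatial.transform import Rotation as Ro
# args: x y z(mm) yang(deg) per target -> scaled row numbers from the present pose (tool pointing straight down)
s=r.read_state(); R0=Ro.from_quat(s["eef_rot"]); p=np.array(s["ee_pos"]); y0=R0.as_matrix()[:,1]
print("t",round(s["time"],2),"tcp",(p*1000).round(1),"yang",np.degrees(np.arctan2(y0[1],y0[0])).round(1),"q7",round(s["joint_positions"][6],2),"w",round(s["width"]*1000,1),"grip",np.round(s["grip_force"],1))
a=[float(v) for v in sys.argv[1:]]
for i in range(0,len(a),4):
    t=np.array(a[i:i+3])/1000; g=np.radians(a[i+3]); y=np.array([np.cos(g),np.sin(g),0]); z=np.array([0,0,-1.]); x=np.cross(y,z)
    R1=Ro.from_matrix(np.c_[x,y,z]); print(a[i:i+4],(R0.inv().apply(t-p)/.3).round(3),(np.degrees((R0.inv()*R1).as_rotvec())/120).round(3))
E
python3 go.py 283 460 236 82 411 315.5 110 89
python3 - <<'E'
from h import *
c=cam("top"); q=np.array([(151.2,128.1),(208.6,131.6),(145.6,194.6),(203.7,201.6)])
for z in(0,.03,.055): print(z,(cast(c,q,z)*1000).round().tolist())
E
```

```text
t 0.25 tcp [155.1 605.3 236.2] yang 75.6 q7 -0.09 w 86.9 grip 0.0
[283.0, 460.0, 236.0, 82.0] [-0.533 -0.363  0.001] [-0.    -0.    -0.053]
[411.0, 315.5, 110.0, 89.0] [-1.066 -0.724  0.421] [-0.    -0.    -0.111]
0 [[707.0, 405.0], [702.0, 261.0], [539.0, 409.0], [526.0, 265.0]]
0.03 [[698.0, 397.0], [694.0, 257.0], [534.0, 401.0], [522.0, 261.0]]
0.055 [[692.0, 391.0], [687.0, 254.0], [531.0, 395.0], [518.0, 257.0]]
```

```bash
python3 -m pendant '[[-1,-0.2,-0.14,0,0,0,-0.05],[-1,-0.4,-0.27,0,0,0,-0.1],[-1,-0.6,-0.4,0.05,0,0,-0.11],[-1,-0.8,-0.54,0.15,0,0,-0.11],[-1,-1,-0.7,0.3,0,0,-0.111],[0,-1,-0.72,0.42,0,0,-0.111],[0,-1,-0.724,0.42,0,0,-0.111],[0,-1,-0.724,0.42,0,0,-0.111]]' 20; python3 go.py 411 315.5 110 89 411 315.5 17 89
python3 - <<'E'
from h import *
c=cam("top"); cv2.imwrite("pics/a1.png",cv2.resize(c["im"][190:300,100:270,::-1],(680,440),interpolation=cv2.INTER_CUBIC)); s=r.read_state(); p=s["ee_pos"]
print(proj(c,[p+[0,0,-.014]]), proj(c,[[.411,.3155,.013]]))
E
```

```text
time: 1.3
ee_pos: [0.392, 0.3181, 0.109]
eef_rot: [0.011, 1.0, -0.001, -0.001]
ft_force: [-0.1, 0.2, -0.0]
width: 0.0653
grip_force: 0.0
t 1.3 tcp [392.  318.1 109. ] yang 88.7 q7 0.8 w 65.3 grip 0.0
[411.0, 315.5, 110.0, 89.0] [-0.063 -0.007 -0.003] [-0.001 -0.001 -0.002]
[411.0, 315.5, 17.0, 89.0] [-0.064 -0.006  0.307] [-0.001 -0.001 -0.002]
[[170.45804645 254.22000753]] [[179.79780736 247.41044928]]
```

View pics/a1.png

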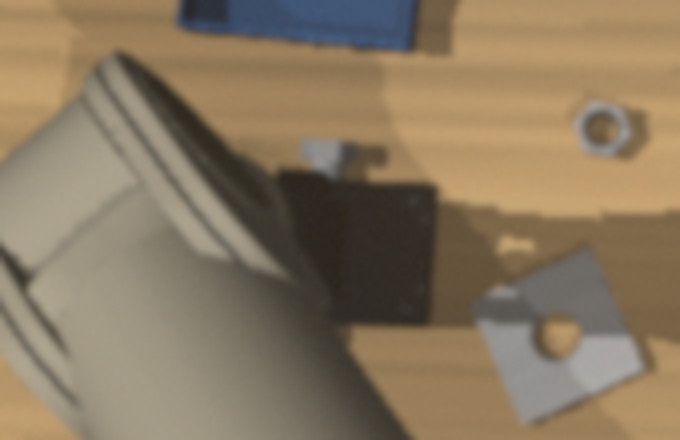

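```bash
python3 -m pendant '[[0,-0.064,-0.006,0.08,0,0,0],[0,-0.064,-0.006,0.2,0,0,0],[0,-0.064,-0.006,0.28,0,0,0],[0,-0.064,-0.006,0.307,0,0,0],[0,-0.064,-0.006,0.307,0,0,0],[0.7,-0.064,-0.006,0.307,0,0,0],[1,-0.064,-0.006,0.307,0,0,0],[1,-0.064,-0.006,0.307,0,0,0]]' 40; python3 go.py 411 315.5 17 89 411 315.5 110 89
```

```text
time: 2.35
ee_pos: [0.4112, 0.318, 0.0189]
eef_rot: [0.009, 1.0, -0.0, 0.0]
ft_force: [0.5, -3.5, 2.7]
width: 0.0215
grip_force: 1.9
t 2.35 tcp [411.2 318.   18.9] yang 88.9 q7 0.85 w 21.5 grip 1.9
[411.0, 315.5, 17.0, 89.0] [ 0.    -0.008  0.006] [-0.     0.    -0.001]
[411.0, 315.5, 110.0, 89.0] [ 0.    -0.008 -0.304] [-0.     0.    -0.001]
```

```bash
python3 -m pendant '[[1,0,0,0,0,0,0],[1,0,0,0,0,0,0],[1,0,0,-0.15,0,0,0],[1,0,0,-0.3,0,0,0],[1,-0.1,-0.12,-0.39,0,0,0],[1,-0.24,-0.3,-0.39,0,0,0],[1,-0.37,-0.46,-0.39,0,0,0],[1,-0.5,-0.62,-0.39,0,0,0]]' 40; python3 go.py 678 -33 130 90.5
python3 - <<'E'
from h import *
c=cam("side"); cv2.imwrite("pics/a2.png",cv2.resize(c["im"][40:300,150:450,::-1],(600,520),interpolation=cv2.INTER_CUBIC))
E
```

```text
time: 3.35
ee_pos: [0.5553, 0.1321, 0.1351]
eef_rot: [0.009, 1.0, 0.0, -0.0]
ft_force: [1.3, 0.1, -3.5]
width: 0.019
grip_force: 39.8
t 3.35 tcp [555.3 132.1 135.1] yang 89.0 q7 1.32 w 19.0 grip 39.8
[678.0, -33.0, 130.0, 90.5] [-0.418 -0.543  0.017] [ 0.    -0.    -0.013]
```

View pics/a2.png

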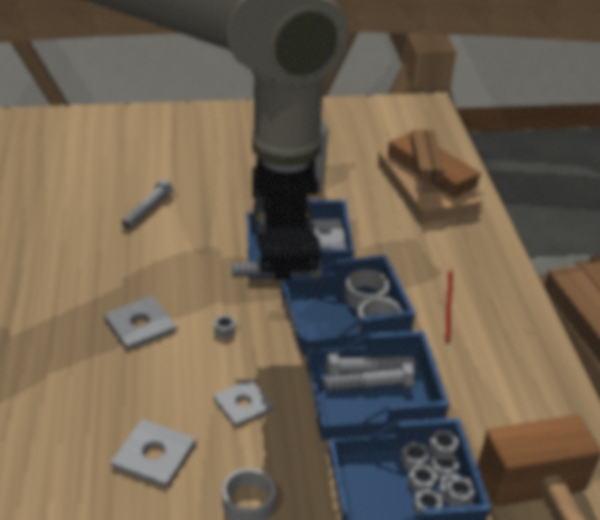

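```bash
python3 -m pendant '[[1,-0.14,-0.18,0,0,0,-0.013],[1,-0.28,-0.36,0,0,0,-0.013],[1,-0.418,-0.54,0,0,0,-0.013],[1,-0.418,-0.543,0.05,0,0,-0.013],[1,-0.418,-0.543,0.15,0,0,-0.013],[1,-0.418,-0.543,0.17,0,0,-0.013],[1,-0.418,-0.543,0.17,0,0,-0.013]]' 40; python3 go.py 678 -33 22.5 90.5
python3 - <<'E'
from h import *
c=cam("side"); cv2.imwrite("pics/a3.png",cv2.resize(c["im"][190:330,280:420,::-1],(560,560),interpolation=cv2.INTER_CUBIC))
E
```

```text
time: 4.28
ee_pos: [0.6768, -0.0308, 0.0842]
eef_rot: [-0.005, 1.0, 0.0, -0.0]
ft_force: [1.1, -0.6, -4.0]
width: 0.019
grip_force: 39.8
t 4.28 tcp [676.8 -30.8  84.2] yang 90.6 q7 1.7 w 19.0 grip 39.8
[678.0, -33.0, 22.5, 90.5] [-0.004 -0.007  0.206] [ 0.    -0.     0.001]
```

View pics/a3.png

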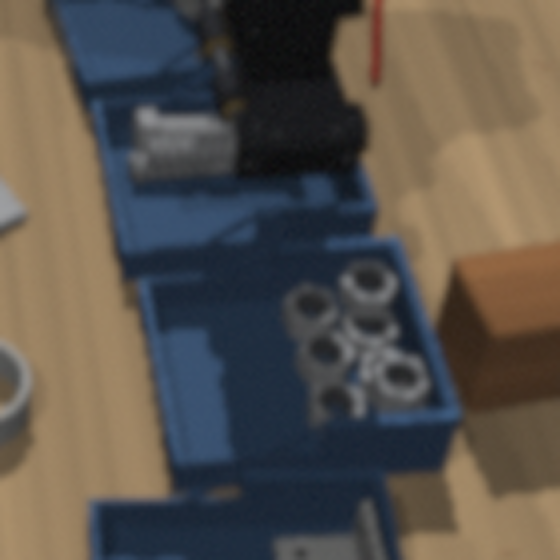

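```bash
python3 -m pendant '[[1,-0.004,-0.007,0.08,0,0,0],[1,-0.004,-0.007,0.16,0,0,0],[1,-0.004,-0.007,0.19,0,0,0],[1,-0.004,-0.007,0.204,0,0,0],[1,-0.004,-0.007,0.204,0,0,0]]' 40; python3 go.py 678 -33 22 90.5
python3 - <<'E'
from h import *
c=cam("side"); print((proj(c,[[.610,-.033,.013],[.738,-.033,.018]])-[280,190])*4, r.read_state()["ft_force"]); cv2.imwrite("pics/a4.png",cv2.resize(c["im"][190:330,280:420,::-1],(560,560),interpolation=cv2.INTER_CUBIC))
E
```

```text
time: 4.95
ee_pos: [0.6788, -0.0338, 0.0241]
eef_rot: [-0.005, 1.0, 0.0, 0.001]
ft_force: [0.1, 0.6, -3.8]
width: 0.019
grip_force: 39.8
t 4.95 tcp [678.8 -33.8  24.1] yang 90.5 q7 1.72 w 19.0 grip 39.8
[678.0, -33.0, 22.0, 90.5] [0.003 0.003 0.007] [0.    0.001 0.   ]
[[146.98408554 223.0870976 ]
 [335.72701673 206.8862708 ]] [-0.14597078  0.26525779 -4.19987526]
```

View pics/a4.png

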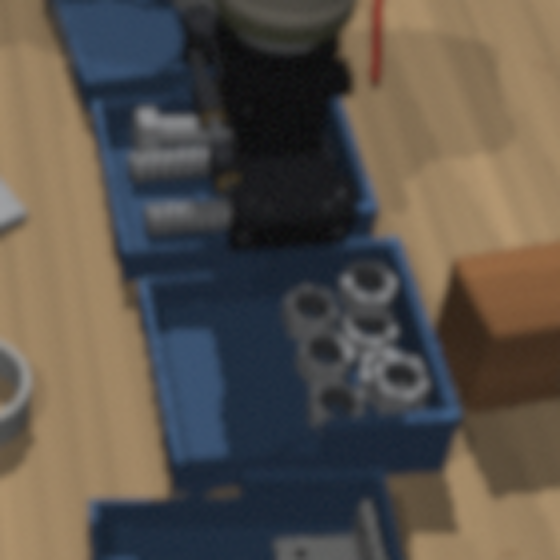

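```bash
python3 -m pendant '[[1,0,0,0.006,0,0,0],[0.6,0,0,0.006,0,0,0],[0.2,0,0,0.006,0,0,0],[0.2,0,0,0.006,0,0,0],[0.2,0,0,-0.1,0,0,0],[0.2,0,0,-0.25,0,0,0],[-0.2,0,0,-0.4,0,0,0],[-0.4,0,0,-0.4,0,0,0]]' 40; python3 go.py 473 151.5 100 71 473 151.5 16 71
```

```text
time: 6.0
ee_pos: [0.6806, -0.0343, 0.148]
eef_rot: [-0.004, 1.0, 0.0, 0.004]
ft_force: [-0.2, 0.3, -0.8]
width: 0.0475
grip_force: 0.0
t 6.0 tcp [680.6 -34.3 148. ] yang 90.5 q7 1.69 w 47.5 grip 0.0
[473.0, 151.5, 100.0, 71.0] [0.688 0.625 0.155] [0.001 0.003 0.162]
[473.0, 151.5, 16.0, 71.0] [0.69  0.625 0.435] [0.001 0.003 0.162]
```

```bash
python3 -m pendant '[[-0.4,0.14,0.12,0,0,0,0.06],[-0.4,0.28,0.25,0,0,0,0.12],[-0.4,0.42,0.38,0,0,0,0.162],[-0.4,0.56,0.5,0.1,0,0,0.162],[-0.4,0.688,0.625,0.2,0,0,0.162],[-0.4,0.69,0.625,0.25,0,0,0.162],[-0.4,0.69,0.625,0.28,0,0,0.162]]'; python3 go.py 473 151.5 60 71 473 151.5 16 71
python3 - <<'E'
from h import *
c=cam("side"); p=r.read_state()["ee_pos"]; print((proj(c,[p+[0,0,-.014],[.473,.1515,.009]])-[210,140])*6)
cv2.imwrite("pics/a5.png",cv2.resize(c["im"][140:230,210:330,::-1],(720,540),interpolation=cv2.INTER_CUBIC))
E
```

```text
time: 6.88
ee_pos: [0.4696, 0.1513, 0.0584]
eef_rot: [0.164, 0.986, -0.0, -0.0]
ft_force: [-0.6, -0.6, 0.8]
width: 0.0608
grip_force: 0.0
t 6.88 tcp [469.6 151.3  58.4] yang 71.1 q7 0.92 w 60.8 grip 0.0
[473.0, 151.5, 60.0, 71.0] [-0.01   0.004 -0.005] [-0.    -0.     0.001]
[473.0, 151.5, 16.0, 71.0] [-0.01   0.004  0.141] [-0.    -0.     0.001]
[[302.43982527 326.84700712]
 [310.45150332 378.19924928]]
```

View pics/a5.png

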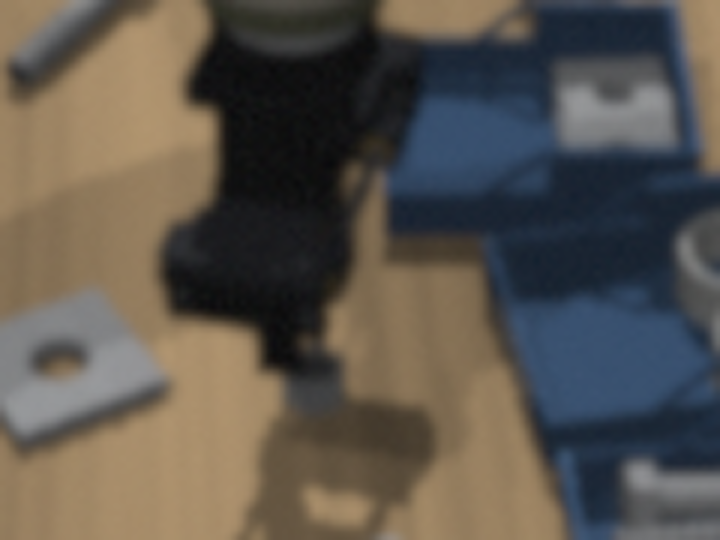

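```bash
python3 -m pendant '[[-0.4,-0.015,0.004,0.07,0,0,0],[-0.4,-0.015,0.004,0.13,0,0,0],[-0.4,-0.015,0.004,0.143,0,0,0],[0,-0.015,0.004,0.143,0,0,0],[0.5,-0.015,0.004,0.143,0,0,0],[1,-0.015,0.004,0.143,0,0,0],[1,-0.015,0.004,0.143,0,0,0],[1,-0.015,0.004,0.143,0,0,0]]' 25; python3 go.py
```

```text
time: 7.92
ee_pos: [0.4746, 0.1516, 0.0168]
eef_rot: [0.164, 0.986, 0.0, 0.0]
ft_force: [-0.4, -0.5, 5.6]
width: 0.0327
grip_force: 25.0
t 7.92 tcp [474.6 151.6  16.8] yang 71.1 q7 0.95 w 32.7 grip 25.0
```

```bash
python3 -m pendant '[[0,0,0,0,0,0,0],[0,0,0,0,0,0,0.09],[0,0,0,0,0,0,0.09],[0.6,0,0,0,0,0,0.09],[1,0,0,0,0,0,0.09],[1,0,0,0,0,0,0.09]]' 25; python3 go.py
```

```text
time: 8.68
ee_pos: [0.4743, 0.1514, 0.0163]
eef_rot: [0.256, 0.967, 0.0, -0.0]
ft_force: [0.4, -0.9, 0.1]
width: 0.0313
grip_force: 25.0
t 8.68 tcp [474.3 151.4  16.3] yang 60.3 q7 0.78 w 31.3 grip 25.0
```

```bash
python3 -m pendant '[[0,0,0,0,0,0,0],[0,0,0,0,0,0,0.055],[0.3,0,0,0,0,0,0.055],[1,0,0,0,0,0,0.055],[1,0,0,0,0,0,0.055],[1,0,0,0,0,0,0.055]]' 25; python3 go.py 645.5 -163 110 91
```

```text
time: 9.43
ee_pos: [0.4743, 0.1515, 0.0164]
eef_rot: [0.311, 0.95, 0.0, -0.0]
ft_force: [-0.5, 0.3, 0.8]
width: 0.0301
grip_force: 25.0
t 9.43 tcp [474.3 151.5  16.4] yang 53.7 q7 0.67 w 30.1 grip 25.0
[645.5, -163.0, 110.0, 91.0] [-1.08  -0.507 -0.312] [ 0.    -0.    -0.311]
```

```bash
python3 -m pendant '[[1,0,0,-0.15,0,0,0],[1,0,0,-0.32,0,0,0],[1,-0.18,-0.08,-0.32,0,0,-0.07],[1,-0.36,-0.17,-0.32,0,0,-0.14],[1,-0.54,-0.25,-0.32,0,0,-0.21],[1,-0.72,-0.34,-0.32,0,0,-0.28],[1,-0.88,-0.42,-0.32,0,0,-0.311],[1,-0.9,-0.42,-0.32,0,0,-0.311]]'; python3 go.py 641.5 -162 60 91 641.5 -162 20 91
```

```text
time: 10.42
ee_pos: [0.6173, -0.1155, 0.112]
eef_rot: [-0.006, 1.0, -0.001, -0.0]
ft_force: [0.4, 0.1, -0.5]
width: 0.0304
grip_force: 25.0
t 10.43 tcp [ 617.3 -115.5  112. ] yang 90.7 q7 1.86 w 30.4 grip 25.0
[641.5, -162.0, 60.0, 91.0] [-0.079 -0.156  0.174] [-0.001 -0.    -0.002]
[641.5, -162.0, 20.0, 91.0] [-0.079 -0.155  0.307] [-0.001 -0.    -0.002]
```

```bash
python3 -m pendant '[[1,-0.04,-0.1,0,0,0,0],[1,-0.079,-0.156,0.02,0,0,0],[1,-0.079,-0.156,0.15,0,0,0],[1,-0.079,-0.156,0.27,0,0,0],[1,-0.079,-0.156,0.305,0,0,0],[1,-0.079,-0.156,0.307,0,0,0],[1,-0.079,-0.156,0.307,0,0,0]]'; python3 go.py 641.5 -162 19.7 91
python3 - <<'E'
from h import *
c=cam("side"); cv2.imwrite("pics/a6.png",cv2.resize(c["im"][230:330,290:410,::-1],(600,500),interpolation=cv2.INTER_CUBIC))
E
```

```text
time: 11.3
ee_pos: [0.6422, -0.1562, 0.0211]
eef_rot: [-0.009, 1.0, 0.0, 0.001]
ft_force: [0.4, -0.6, -0.4]
width: 0.0299
grip_force: 25.0
t 11.3 tcp [ 642.2 -156.2   21.1] yang 91.0 q7 1.97 w 29.9 grip 25.0
[641.5, -162.0, 19.7, 91.0] [ 0.003 -0.019  0.005] [0.    0.001 0.   ]
```

View pics/a6.png

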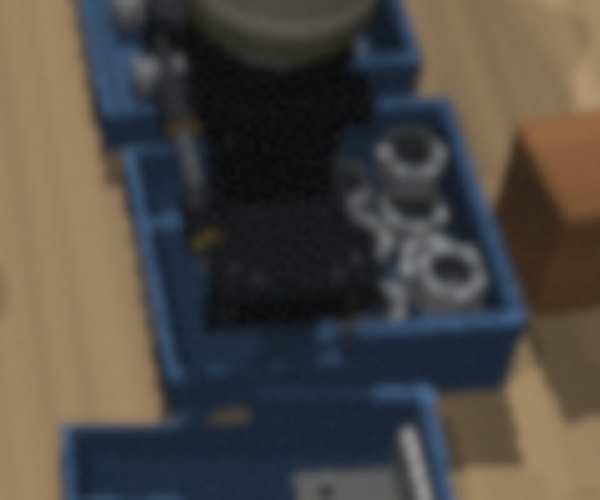

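```bash
python3 -m pendant '[[1,0,0,0.005,0,0,0],[0.6,0,0,0.005,0,0,0],[0.1,0,0,0.005,0,0,0],[0.1,0,0,0.005,0,0,0],[0,0,0,-0.12,0,0,0],[0,0,0,-0.28,0,0,0],[-1,0.15,0,-0.33,0,0,0],[-1,0.3,0,-0.33,0,0,0]]'; python3 go.py 486.5 -163.5 90 90 486.5 -163.5 18 90
python3 - <<'E'
from h import *
c=cam("side"); cv2.imwrite("pics/a7.png",cv2.resize(c["im"][190:330,240:410,::-1],(680,560),interpolation=cv2.INTER_CUBIC))
print((proj(c,[[.4865,-.1635,.015]])-[240,190])*4)
E
```

```text
time: 12.35
ee_pos: [0.5516, -0.1584, 0.1207]
eef_rot: [-0.009, 1.0, -0.0, 0.002]
ft_force: [-0.0, -1.0, 0.2]
width: 0.0564
grip_force: 0.0
t 12.35 tcp [ 551.6 -158.4  120.7] yang 91.0 q7 1.93 w 56.4 grip 0.0
[486.5, -163.5, 90.0, 90.0] [ 0.218 -0.013  0.102] [-0.     0.001  0.008]
[486.5, -163.5, 18.0, 90.0] [ 0.218 -0.013  0.342] [-0.     0.001  0.008]
[[138.47770243 392.09625975]]
```

View pics/a7.png

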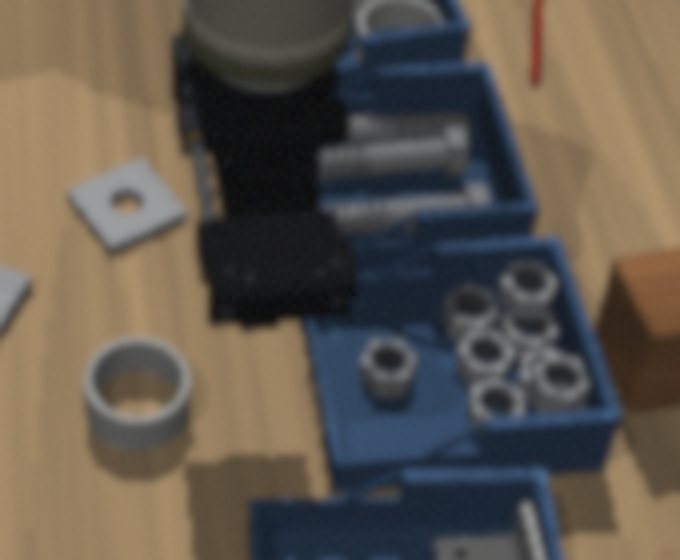

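The nut stands flat on the bare floor at (387,370), and the bolt lies beside its stock. The ring's centre at (138,392) matches my prediction, so I go for the ring.

```bash
python3 -m pendant '[[-1,0.1,-0.006,0,0,0,0.008],[-1,0.218,-0.013,0.03,0,0,0.008],[-1,0.218,-0.013,0.1,0,0,0.008],[-1,0.218,-0.013,0.12,0,0,0.008],[-1,0.218,-0.013,0.12,0,0,0.008]]'; python3 go.py 486.5 -163.5 18 90
```

```text
time: 13.02
ee_pos: [0.4866, -0.163, 0.0832]
eef_rot: [-0.0, 1.0, -0.0, -0.0]
ft_force: [0.3, -0.1, 0.6]
width: 0.0868
grip_force: 0.0
t 13.03 tcp [ 486.6 -163.    83.2] yang 90.0 q7 1.94 w 86.8 grip 0.0
[486.5, -163.5, 18.0, 90.0] [ 0.    -0.002  0.217] [-0. -0.  0.]
```

```bash
python3 -m pendant '[[-1,0,-0.002,0.08,0,0,0],[-1,0,-0.002,0.16,0,0,0],[-1,0,-0.002,0.21,0,0,0],[-0.8,0,-0.002,0.217,0,0,0],[-0.2,0,-0.002,0.217,0,0,0],[0,0,-0.002,0.217,0,0,0],[0,0,-0.002,0.217,0,0,0],[0,0,-0.002,0.217,0,0,0]]' 20; python3 go.py 624 168 100 96
```

```text
time: 14.02
ee_pos: [0.487, -0.1637, 0.0189]
eef_rot: [-0.0, 1.0, 0.0, 0.001]
ft_force: [0.1, 0.7, 7.2]
width: 0.0643
grip_force: 20.6
t 14.03 tcp [ 487.  -163.7   18.9] yang 90.0 q7 1.99 w 64.3 grip 20.6
[624.0, 168.0, 100.0, 96.0] [-0.458  1.106 -0.27 ] [-0.     0.001 -0.05 ]
```

```bash
python3 -m pendant '[[0,0,0,-0.12,0,0,0],[0,0,0,-0.28,0,0,0],[0,-0.07,0.16,-0.3,0,0,-0.01],[0,-0.14,0.34,-0.3,0,0,-0.02],[0,-0.21,0.52,-0.3,0,0,-0.03],[0,-0.28,0.7,-0.3,0,0,-0.04],[0,-0.35,0.86,-0.3,0,0,-0.05],[0,-0.4,0.96,-0.3,0,0,-0.05]]'; python3 go.py 621.7 165.2 70 96; python3 -m pendant '[[0,0,0,0,0,0,0],[0,0,0,0,0,0,0]]';  python3 go.py 621.7 165.2 70 96.3
python3 - <<'E'
from h import *
c=cam("side"); cv2.imwrite("pics/a8.png",cv2.resize(c["im"][110:250,260:410,::-1],(600,560),interpolation=cv2.INTER_CUBIC))
print((proj(c,[[.6217,.1652,.003],[.6565,.169,.003]])-[260,110])*4)
E
```

```text
time: 15.02
ee_pos: [0.6063, 0.1278, 0.1078]
eef_rot: [-0.054, 0.999, 0.0, -0.0]
ft_force: [0.6, -1.5, -1.7]
width: 0.0634
grip_force: 20.6
t 15.03 tcp [606.3 127.8 107.8] yang 96.2 q7 1.52 w 63.4 grip 20.6
[621.7, 165.2, 70.0, 96.0] [-0.064  0.118  0.126] [ 0.    -0.     0.002]
time: 15.28
ee_pos: [0.6059, 0.1235, 0.1078]
eef_rot: [-0.052, 0.999, -0.0, -0.0]
ft_force: [-0.3, 0.1, -0.5]
width: 0.0644
grip_force: 20.6
t 15.28 tcp [605.9 123.5 107.8] yang 96.0 q7 1.52 w 64.4 grip 20.6
[621.7, 165.2, 70.0, 96.3] [-0.067  0.133  0.126] [-0.    -0.    -0.003]
[[202.76136794 355.48083202]
 [247.55108468 349.77327977]]
```

View pics/a8.png

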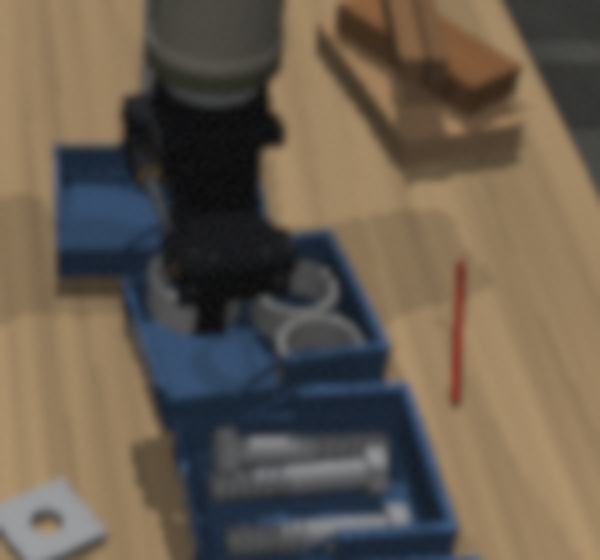

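```bash
python3 -m pendant '[[0,-0.04,0.08,0,0,0,-0.003],[0,-0.067,0.133,0.05,0,0,-0.003],[0,-0.067,0.135,0.15,0,0,-0.003],[0,-0.067,0.135,0.24,0,0,-0.003],[0,-0.067,0.135,0.28,0,0,-0.003],[0,-0.067,0.135,0.282,0,0,-0.003],[0,-0.067,0.135,0.282,0,0,-0.003]]'; python3 go.py 621.7 165.2 22 96.3
```

```text
time: 16.2
ee_pos: [0.6223, 0.1668, 0.024]
eef_rot: [-0.056, 0.998, 0.0, 0.0]
ft_force: [-0.5, -0.2, -0.8]
width: 0.0636
grip_force: 19.9
t 16.2 tcp [622.3 166.8  24. ] yang 96.4 q7 1.5 w 63.6 grip 19.9
[621.7, 165.2, 22.0, 96.3] [ 0.003 -0.005  0.007] [0.    0.    0.001]
```

```bash
python3 -m pendant '[[0,0,0,0.006,0,0,0],[-0.3,0,0,0.006,0,0,0],[-0.72,0,0,0.006,0,0,0],[-0.72,0,0,0.006,0,0,0],[-0.72,0,0,-0.12,0,0,0],[-0.72,0,0,-0.3,0,0,0],[-1,0.1,-0.1,-0.33,0,0,-0.05],[-1,0.2,-0.2,-0.33,0,0,-0.1]]'; python3 go.py 491 3 80 117.2 491 3 15.5 117.2
python3 - <<'E'
from h import *
c=cam("side"); cv2.imwrite("pics/a9.png",cv2.resize(c["im"][130:270,240:410,::-1],(680,560),interpolation=cv2.INTER_CUBIC))
print((proj(c,[[.491,.003,.004]])-[240,130])*4)
E
```

```text
time: 17.2
ee_pos: [0.5692, 0.1, 0.1239]
eef_rot: [-0.162, 0.987, 0.0, 0.001]
ft_force: [0.3, -1.2, 0.3]
width: 0.0843
grip_force: 0.0
t 17.2 tcp [569.2 100.  123.9] yang 108.6 q7 1.74 w 84.3 grip 0.0
[491.0, 3.0, 80.0, 117.2] [ 0.351 -0.223  0.146] [-0.     0.001 -0.072]
[491.0, 3.0, 15.5, 117.2] [ 0.351 -0.223  0.361] [-0.     0.001 -0.072]
[[125.90538244 442.92068335]]
```

View pics/a9.png

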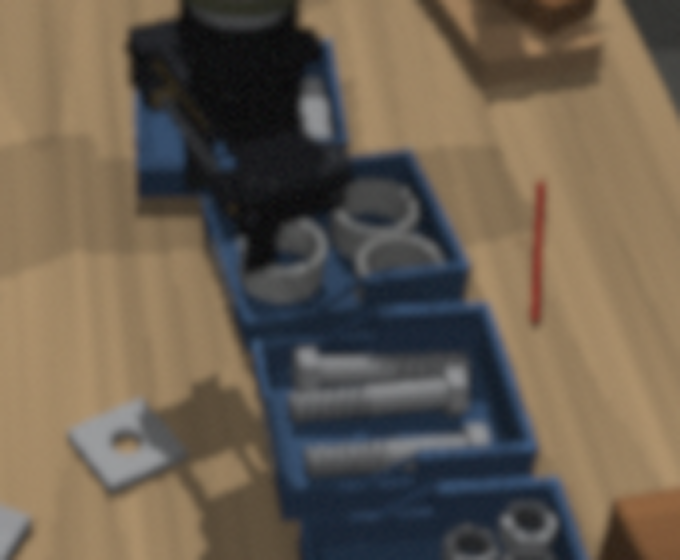

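The ring stands flat in its bin at (285,262), clear of the walls and stock. The washer's hole at (127,441) matches my prediction of (126,443).

```bash
python3 -m pendant '[[-1,0.12,-0.08,0,0,0,-0.05],[-1,0.24,-0.16,0,0,0,-0.072],[-1,0.351,-0.223,0.05,0,0,-0.072],[-1,0.351,-0.223,0.15,0,0,-0.072],[-1,0.351,-0.223,0.2,0,0,-0.072],[-1,0.351,-0.223,0.2,0,0,-0.072]]'; python3 go.py 491 3 15.5 117.2
```

```text
time: 18.0
ee_pos: [0.4898, 0.0041, 0.0619]
eef_rot: [-0.234, 0.972, -0.0, -0.001]
ft_force: [-0.3, -1.2, -0.4]
width: 0.0871
grip_force: 0.0
t 18.0 tcp [489.8   4.1  61.9] yang 117.1 q7 2.03 w 87.1 grip 0.0
[491.0, 3.0, 15.5, 117.2] [-0.002 -0.005  0.155] [ 0.    -0.001 -0.001]
```

```bash
python3 -m pendant '[[-1,-0.002,-0.005,0.08,0,0,0],[-1,-0.002,-0.005,0.14,0,0,0],[-1,-0.002,-0.005,0.157,0,0,0],[-0.8,-0.002,-0.005,0.157,0,0,0],[-0.2,-0.002,-0.005,0.157,0,0,0],[0.2,-0.002,-0.005,0.157,0,0,0],[0.2,-0.002,-0.005,0.157,0,0,0],[0.2,-0.002,-0.005,0.157,0,0,0]]' 35; python3 go.py 573 333 120 86.3
```

```text
time: 19.0
ee_pos: [0.4919, 0.0027, 0.0159]
eef_rot: [-0.234, 0.972, -0.0, 0.0]
ft_force: [-1.2, -1.0, 5.5]
width: 0.0594
grip_force: 35.0
t 19.0 tcp [491.9   2.7  15.9] yang 117.0 q7 2.06 w 59.4 grip 35.0
[573.0, 333.0, 120.0, 86.3] [-0.741  0.858 -0.346] [-0.     0.     0.256]
```

```bash
python3 -m pendant '[[0.2,0,0,-0.1,0,0,0],[0.2,0,0,-0.25,0,0,0],[0.2,-0.08,0.1,-0.346,0,0,0.03],[0.2,-0.19,0.22,-0.346,0,0,0.08],[0.2,-0.3,0.35,-0.346,0,0,0.13],[0.2,-0.42,0.48,-0.346,0,0,0.18],[0.2,-0.54,0.62,-0.346,0,0,0.23],[0.2,-0.65,0.75,-0.346,0,0,0.256]]'; python3 -m pendant '[[0.2,0,0,0,0,0,0],[0.2,0,0,0,0,0,0]]'; python3 go.py 573 333 60 86.3 573 333 19.5 86.3
python3 - <<'E'
from h import *
c=cam("side"); print(proj(c,[[.520,.266,0],[.6845,.2555,0],[.511+.018,.4055,.03]])/.7)
E
```

```text
time: 20.0
ee_pos: [0.5626, 0.2937, 0.1186]
eef_rot: [0.033, 0.999, -0.0, -0.0]
ft_force: [0.6, -0.6, -1.8]
width: 0.0594
grip_force: 35.0
time: 20.25
ee_pos: [0.5624, 0.2913, 0.1185]
eef_rot: [0.032, 0.999, -0.001, -0.001]
ft_force: [0.6, -1.0, -1.9]
width: 0.0592
grip_force: 35.0
t 20.25 tcp [562.4 291.3 118.5] yang 86.3 q7 1.05 w 59.2 grip 35.0
[573.0, 333.0, 60.0, 86.3] [-0.026  0.141  0.195] [-0.001 -0.     0.   ]
[573.0, 333.0, 19.5, 86.3] [-0.027  0.142  0.33 ] [-0.001 -0.     0.   ]
[[392.16962206 257.12628432]
 [466.11960419 256.56778058]
 [391.35110728 209.22373229]]
```

```bash
python3 -m pendant '[[0.2,-0.02,0.08,0,0,0,0],[0.2,-0.027,0.142,0.05,0,0,0],[0.2,-0.027,0.142,0.17,0,0,0],[0.2,-0.027,0.142,0.28,0,0,0],[0.2,-0.027,0.142,0.325,0,0,0],[0.2,-0.027,0.142,0.33,0,0,0],[0.2,-0.027,0.142,0.33,0,0,0]]'; python3 go.py 573 333 19 86.3
```

```text
time: 21.18
ee_pos: [0.5745, 0.3339, 0.0217]
eef_rot: [0.032, 0.999, 0.001, 0.001]
ft_force: [-1.0, 0.5, -2.2]
width: 0.0593
grip_force: 35.0
t 21.18 tcp [574.5 333.9  21.7] yang 86.3 q7 1.03 w 59.3 grip 35.0
[573.0, 333.0, 19.0, 86.3] [ 0.005 -0.003  0.009] [ 0.001  0.001 -0.   ]
```

```bash
python3 -m pendant '[[0.2,0,0,0.008,0,0,0],[-0.3,0,0,0.008,0,0,0],[-0.58,0,0,0.008,0,0,0],[-0.58,0,0,0.008,0,0,0],[-0.58,0,0,-0.12,0,0,0],[-0.58,0,0,-0.3,0,0,0],[-0.8,0,-0.12,-0.4,0,0,0],[-1,0.1,-0.3,-0.4,0,0,0]]'; python3 -m pendant '[[-1,0.08,-0.16,0,0,0,-0.03],[-1,0.16,-0.32,0,0,0,-0.06],[-1,0.22,-0.48,0,0,0,-0.1],[-1,0.28,-0.64,0,0,0,-0.14],[-1,0.3,-0.8,0,0,0,-0.18],[-1,0.3,-0.95,0,0,0,-0.2],[-1,0.3,-0.95,0,0,0,-0.2]]'; python3 go.py 404 -324 90 114
python3 - <<'E'
from h import *
c=cam("side"); a=c["im"][120:200,260:360,::-1]; cam0=c
# bracket and washer crops side by side
b=c["im"][310:390,200:300,::-1]
cv2.imwrite("pics/a10.png",cv2.resize(np.hstack([a,b]),(800,320),interpolation=cv2.INTER_CUBIC))
print((proj(c,[[.404,-.324,.005],[.420,-.316,.005],[.397,-.3265,.04]])-[200,310])*4+[400,0])
E
```

```text
time: 22.18
ee_pos: [0.54, 0.2461, 0.1429]
eef_rot: [0.032, 0.999, 0.001, 0.003]
ft_force: [-0.1, -1.6, 0.1]
width: 0.0812
grip_force: 0.0
time: 23.05
ee_pos: [0.4294, -0.0355, 0.1404]
eef_rot: [-0.174, 0.985, 0.0, 0.0]
ft_force: [-0.4, 0.8, -0.1]
width: 0.0869
grip_force: 0.0
t 23.05 tcp [429.4 -35.5 140.4] yang 110.0 q7 1.88 w 86.9 grip 0.0
[404.0, -324.0, 90.0, 114.0] [ 0.409 -0.874  0.168] [ 0.     0.    -0.033]
[[570.79452561 172.65450146]
 [599.59156658 157.01472528]
 [554.44760201 145.06180885]]
```

View pics/a10.png

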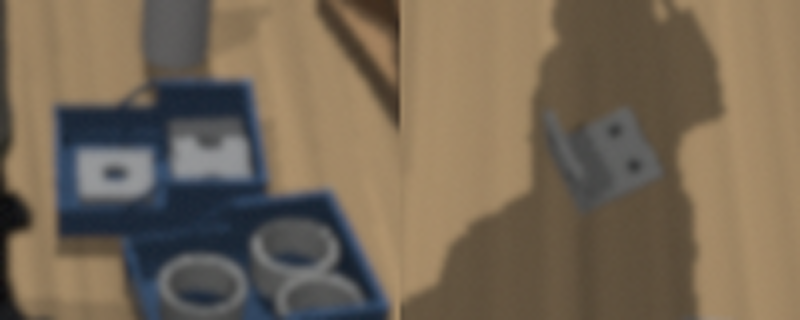

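The washer lies flat on its bin's bare floor at (115,172). The bracket's foot edge centre is seen at (644,139) against a predicted (640,135), so I shift the grip slightly.

```bash
python3 -m pendant '[[-1,0.06,-0.15,0,0,0,-0.01],[-1,0.14,-0.3,0,0,0,-0.02],[-1,0.21,-0.45,0,0,0,-0.033],[-1,0.28,-0.6,0,0,0,-0.033],[-1,0.35,-0.75,0,0,0,-0.033],[-1,0.404,-0.874,0.1,0,0,-0.033],[-1,0.404,-0.874,0.168,0,0,-0.033],[-1,0.404,-0.874,0.168,0,0,-0.033]]'; python3 go.py 406 -325 18 114
```

```text
time: 24.1
ee_pos: [0.4081, -0.3168, 0.0936]
eef_rot: [-0.211, 0.977, -0.001, -0.002]
ft_force: [-0.6, -0.5, 0.3]
width: 0.0873
grip_force: 0.0
t 24.1 tcp [ 408.1 -316.8   93.6] yang 114.4 q7 2.6 w 87.3 grip 0.0
[406.0, -325.0, 18.0, 114.0] [ 0.017 -0.022  0.252] [-0.    -0.002  0.003]
```

```bash
python3 -m pendant '[[-1,0,0,0,0,0,0.08],[-1,0,0,0,0,0,0.16],[-1,0,0,0,0,0,0.24],[-1,0,0,0,0,0,0.32],[-1,0,0,0,0,0,0.4],[-1,0,0,0,0,0,0.48],[-1,0,0,0,0,0,0.56],[-1,0,0,0,0,0,0.64]]'; python3 -m pendant '[[-1,0,0,0,0,0,0.08],[-1,0,0,0,0,0,0.16],[-1,0,0,0,0,0,0.24],[-1,0,0,0,0,0,0.32],[-1,0,0,0,0,0,0.4],[-1,0,0,0,0,0,0.48],[-1,0,0,0,0,0,0.56],[-1,0,0,0,0,0,0.64]]';python3 go.py 406 -325 80 -66
```

```text
time: 25.1
ee_pos: [0.408, -0.3166, 0.0943]
eef_rot: [0.444, 0.896, -0.002, -0.001]
ft_force: [-0.4, 0.1, 0.1]
width: 0.0873
grip_force: 0.0
time: 26.1
ee_pos: [0.408, -0.3165, 0.0943]
eef_rot: [0.905, 0.426, -0.003, 0.0]
ft_force: [-0.0, 0.4, 0.2]
width: 0.087
grip_force: 0.0
t 26.1 tcp [ 408.  -316.5   94.3] yang -39.5 q7 -0.01 w 87.0 grip 0.0
[406.0, -325.0, 80.0, -66.0] [-0.026  0.013  0.048] [-0.     0.003  0.221]
```

```bash
python3 -m pendant '[[-1,-0.01,0.005,0,0,0.003,0.08],[-1,-0.026,0.013,0,0,0.003,0.16],[-1,-0.026,0.013,0,0,0.003,0.221],[-1,-0.026,0.013,0.03,0,0.003,0.221],[-1,-0.026,0.013,0.03,0,0.003,0.221]]'; python3 go.py 406 -325 18 -66
```

```text
time: 26.72
ee_pos: [0.405, -0.3254, 0.0845]
eef_rot: [0.977, 0.211, -0.0, -0.001]
ft_force: [-0.3, 0.4, 0.2]
width: 0.0869
grip_force: 0.0
t 26.73 tcp [ 405.  -325.4   84.5] yang -65.6 q7 -0.41 w 86.9 grip 0.0
[406.0, -325.0, 18.0, -66.0] [0.004 0.    0.222] [-0.001  0.     0.003]
```

```bash
python3 -m pendant '[[-1,0.004,0,0.08,0,0,0],[-1,0.004,0,0.17,0,0,0],[-1,0.004,0,0.215,0,0,0],[-0.6,0.004,0,0.222,0,0,0],[0,0.004,0,0.222,0,0,0],[0.3,0.004,0,0.222,0,0,0],[0.3,0.004,0,0.222,0,0,0],[0.3,0.004,0,0.222,0,0,0]]' 20; python3 go.py 575 -325 110 -93.3
```

```text
time: 27.72
ee_pos: [0.4062, -0.3261, 0.0193]
eef_rot: [0.978, 0.209, 0.001, 0.0]
ft_force: [0.3, 1.0, 1.0]
width: 0.045
grip_force: 0.5
t 27.73 tcp [ 406.2 -326.1   19.3] yang -65.8 q7 -0.35 w 45.0 grip 0.5
[575.0, -325.0, 110.0, -93.3] [ 0.515  0.227 -0.302] [ 0.    -0.001  0.229]
```

```bash
python3 -m pendant '[[0.3,0,0,0,0,0,0],[0.3,0,0,0,0,0,0],[0.3,0,0,-0.12,0,0,0],[0.3,0,0,-0.27,0,0,0.04],[0.3,0.15,0.07,-0.3,0,0,0.1],[0.3,0.3,0.13,-0.3,0,0,0.16],[0.3,0.44,0.2,-0.3,0,0,0.21],[0.3,0.5,0.22,-0.3,0,0,0.229]]' 20; python3 -m pendant '[[0.3,0,0,0,0,0,0],[0.3,0,0,0,0,0,0]]'; python3 go.py 573 -324 60 -93.3 573 -324 22.8 -93.3
```

```text
time: 28.72
ee_pos: [0.5723, -0.3237, 0.1082]
eef_rot: [1.0, -0.029, 0.0, -0.0]
ft_force: [-0.9, 0.1, -0.3]
width: 0.0445
grip_force: 20.2
time: 28.98
ee_pos: [0.5686, -0.3254, 0.1089]
eef_rot: [1.0, -0.029, -0.0, -0.0]
ft_force: [-0.4, 0.0, -1.2]
width: 0.0446
grip_force: 20.2
t 28.98 tcp [ 568.6 -325.4  108.9] yang -93.3 q7 -0.95 w 44.6 grip 20.2
[573.0, -324.0, 60.0, -93.3] [ 0.014 -0.005  0.163] [-0.  0. -0.]
[573.0, -324.0, 22.8, -93.3] [ 0.014 -0.005  0.287] [-0.  0. -0.]
```

```bash
python3 -m pendant '[[0.3,0.014,-0.005,0.06,0,0,0],[0.3,0.014,-0.005,0.16,0,0,0],[0.3,0.014,-0.005,0.24,0,0,0],[0.3,0.014,-0.005,0.28,0,0,0],[0.3,0.014,-0.005,0.285,0,0,0],[0.3,0.014,-0.005,0.285,0,0,0]]' 20; python3 go.py 573 -324 22.5 -93.3
```

```text
time: 29.72
ee_pos: [0.5745, -0.3239, 0.0243]
eef_rot: [1.0, -0.029, 0.001, 0.0]
ft_force: [0.2, 1.0, -0.3]
width: 0.0443
grip_force: 20.0
t 29.73 tcp [ 574.5 -323.9   24.3] yang -93.3 q7 -0.92 w 44.3 grip 20.0
[573.0, -324.0, 22.5, -93.3] [-0.005  0.001  0.006] [ 0.    -0.001 -0.   ]
```

```bash
python3 -m pendant '[[0.3,0,0,0.006,0,0,0],[0,0,0,0.006,0,0,0],[-0.25,0,0,0.006,0,0,0],[-0.25,0,0,0.006,0,0,0],[-0.25,0,0,-0.12,0,0,0],[-0.25,0,0,-0.3,0,0,0],[-0.25,-0.15,0,-0.45,0,0,0],[-0.25,-0.3,0,-0.6,0,0,0]]' 20; python3 -m pendant '[[-0.25,-0.1,0.15,0,0,0,0],[-0.25,-0.2,0.3,0,0,0,0],[-0.25,-0.2,0.45,0,0,0,0],[-0.25,-0.2,0.6,0,0,0,0],[-0.25,-0.2,0.6,0,0,0,0],[-0.25,-0.2,0.6,0,0,0,0]]'; python3 go.py
python3 - <<'E'
from h import *
a=cam("top")["im"][95:215,135:495,::-1]; b=cam("side")["im"][130:385,240:410,::-1]
b=np.rot90(b); 
A=cv2.resize(a,(800,267),interpolation=cv2.INTER_CUBIC);B=cv2.resize(b,(499,333),interpolation=cv2.INTER_CUBIC)
B=np.hstack([B,np.zeros((333,301,3),np.uint8)])
cv2.imwrite("pics/fin.png",np.vstack([A,B]))
E
```

```text
time: 30.72
ee_pos: [0.4849, -0.3186, 0.2034]
eef_rot: [1.0, -0.029, 0.001, 0.0]
ft_force: [0.6, -0.5, 1.8]
width: 0.0544
grip_force: 0.0
time: 31.48
ee_pos: [0.4157, -0.4944, 0.2017]
eef_rot: [1.0, -0.029, 0.0, -0.0]
ft_force: [-0.7, 0.8, 0.1]
width: 0.0545
grip_force: 0.0
t 31.48 tcp [ 415.7 -494.4  201.7] yang -93.3 q7 -0.6 w 54.5 grip 0.0
```

View pics/fin.png

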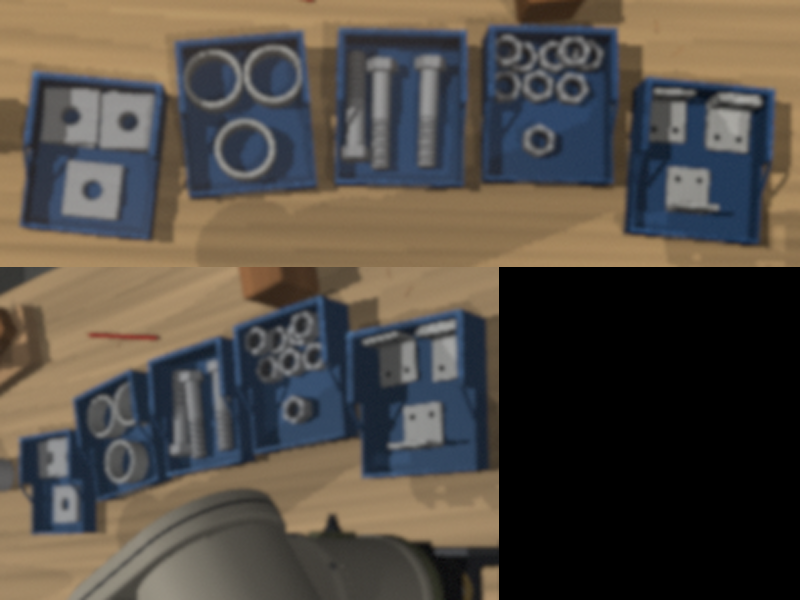

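All five pieces lie flat on bare floor in the right bins: washer (92,190), ring (245,150), bolt (428,110), nut (540,140) and bracket on its foot (688,188). The arm is clear, so I hand in.

```bash
python3 -c "
from bench import r
print(r.close_job())"
```

```text
the job is handed in; nothing more can be done
None
```

I put all five pieces level on the bare floor of their own bins, with the bracket on its foot, and handed the job in at about 31.6 s on the robot's clock; no verdict came back.

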